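Turn the vial carousel to the reader and start the reading

ROBOT

A 6-joint arm with a two-finger parallel gripper is mounted at the origin on the work surface. World frame = base frame: x ahead of the robot, y to its left, z up, the work surface at z = 0. Lengths are in m, angles in rad, forces in N, time in s.
With the tool pointing down it reaches from about 0.25 to 0.85 m from the base axis. Payload 12.5 kg.
Tool frame: the origin (TCP) lies at the very end of the fingers, on their centre line; the grasp point (between the pads) lies env.pinch_z behind it (env.pinch_z is the distance from the TCP to the grasp point, in m); x points along the fingers, z is the direction in which the jaws open and shut, and the axes are right-handed (so a half turn about x gives the same grasp; the last joint's range is limited). The gripper opens to 93 mm and grips with 3 to 60 N. Pads are 15 mm wide; open, the fingers measure 128 mm over their backs; the gripper's body (75 mm by 188 mm) begins 65 mm behind the grasp point.
Start: joints at [1.064, 0.351, 1.652, -0, 1.139, -0.085], TCP at [0.225, 0.502, 0.219] pointing down, gripper open.
Joint ranges: [-2.75, 2.75], [-0.79, 2.1], [0.01, 2.65], [-1.57, 4.71], [0.07, 3.14], [-2.87, 2.87]. Speed limits (rad/s): [2.22, 2.22, 2.79, 3.14, 3.14, 3.14].

INTERFACE

Orientations are given as a unit quaternion [w, x, y, z].
In Python, from bench import sensors, read_camera, order, env gives the robot as it stands.
- The arm moves only by the tool step_arm, never from a script. Its argument "deltas" is a list of rows, each a list of 7 numbers: the shift along the tool's x, y, z in m, then the turn, a rotation vector about the tool's x, y, z in rad, then the opening, from 0 (shut) to 1 (fully open). In form: [[dx, dy, dz, wx, wy, wz, hand], ...]. A call has exactly 8 rows; each row is the pose to reach, as a shift and turn from the pose commanded when the call began, along the tool's axes at that moment; what a row does not reach only later rows make up. A row lasts 1/10 s, in which the tool goes at most 50 mm and 8.59 degrees, less where a joint would pass 70% of its speed; a pose out of reach is approached as far as the arm can. A call with a gripper value outside its range is refused whole. The fingers move at their own pace and stop on an object; "force" is the grip in N (left out, the last holds). Time passes only in rows, so rows that repeat a pose let the fingers close, or fill a call up. It gives the time, the measured TCP pose, the force and the opening at its end, in the units of the state.
- sensors.sense(): the state, without advancing time (a new reading comes with each control period).
- read_camera(name): name is "scene" or "top"; returns a dict with "image" (480x640x3 uint8, blue, green, red), "fx", "fy", "cx", "cy" (pixels), "position" and "rotation" of the camera in the world. Camera axes: x right, y up, looking along -z (the intrinsics and any distortion apply to the point x, -y, -z); pixel columns grow to the right and rows downward; lengths in m; the calibration is good to about 2 mm. A picture is of the moment at which its call begins. There is no depth.
- order.job_done(): hands the job in, once; it reports no verdict.
The state is a dict: "clock": time; "q": joint angles; "joint_vel": joint speeds; "tau": joint torques, N m; "eef_pos": TCP position; "eef_rot": TCP orientation; "ft_force": force on the tool from outside, world axes, zero at the start; "ft_torque": the same for the moment, N m; "finger_gap": finger opening in m.
Only numpy, scipy, OpenCV 4.12 (cv2) and the standard library are available. Lean on these libraries where they do the work, as an engineer would, in place of code of your own. Each camera call takes 0.05 s, during which the arm holds its last target.

TASK

Have the brown vial read: with a fingertip, push one of the carousel's arms round (either way) until the brown vial stands centred in front of the reader's blue nose and the carousel is at rest; only then press the green start button on the white pad all the way down, and let it come up again. Do not touch or lift any of the vials, and leave the beaker, the bottle and the jar standing where they are.

Things in the scene. Friction and masses are not known exactly. Their poses are not given: they have to be found in the camera images.
- reader: Fixed reader. Origin on the bench, on the carousel's axis; +x points from there to its white column (130 to 180 mm out, 80 mm wide and tall). From the column a blue nose with black lens (30 mm wide, 54 to 76 mm above the bench) reaches back to 76 mm from the axis, facing the vials. Its foot, 8 mm thick, lies under the carousel and nose.
- read_spot (a point): The point in front of the lens, 55 mm from the carousel's axis along the reader's +x axis and 55 mm above the bench: the brown vial's centre line has to pass here.
- carousel: Carousel on a vertical axis through its origin, 14 mm above the bench; turns freely either way, over a full turn. Disc 152 mm across, top 24 mm above the bench. Three white cups (36 mm across, tops 46 mm up) 55 mm from the axis at 0, 120, 240 degrees from its x axis (towards y). Three push arms at 60, 180, 300 degrees. Friction (about 1.5 N at the arms' grips) stops it where it is left.
- spoke_1 (a point): On the steel arm at 60 degrees in the carousel's frame: mid-width and mid-height of its yellow plastic grip, 100 mm from the axis, 38 mm above the bench. The arm is 12 mm wide and ends 117 mm from the axis; the grip (its last 36 mm) is 14 mm wide and spans 29 to 47 mm above the bench. The arms pass under the nose.
- spoke_2 (a point): The same point on the arm at 180 degrees.
- spoke_3 (a point): The same point on the arm at 300 degrees.
- vial_brown: Brown glass vial with black cap, 24 mm across, 52 mm tall, standing loosely (2 mm play all round) in one of the cups; any of the three. Origin at the centre of its underside, 28 mm above the bench; top 80 mm above the bench.
- vial_clear: Clear glass vial with white cap, same size, in another cup; origin as for the brown one.
- vial_green: Green glass vial with white cap, same size, in another cup; origin as for the brown one.
- start (a joint): Travel of the green start button in m: 0 up, 0.006 fully down (about 4 N); it springs back up by itself.
- start_top (a point): Centre of the top face of the green start button (34 mm across), which sits on a fixed white pad 80 x 100 mm and 22 mm tall; pressed straight down.
- beaker: Glass beaker, 64 mm across, 70 mm tall, loose on the bench; origin at the centre of its underside. Leave alone.
- reagent: White plastic bottle with blue cap, 64 mm across, 150 mm tall, loose on the bench; origin at the centre of its underside. Leave alone.
- jar: Glass jar with red lid, 56 mm across, 70 mm tall, loose on the bench; origin at the centre of its underside. Leave alone.
There are look-alikes about, which are no part of the job. Leave any pink look-alike of the vial_green alone.

How it is judged:
By the outcome, as a careful person would: the job done as asked, in the order asked, and still so for the second after the job is handed in, with the robot touching nothing.
It also fails if it takes over 58 s, if anything falls off the work surface, if the arm or the gripper's body presses on something with over 40 N, if the wrist force passes 120 N, or if a joint passes its speed limit or range.

## Working session

There is one attempt and no reset: what is moved stays moved. The work goes in short steps, Python scripts to look and compute and a tool call to move; the robot and the scene stay as the last step left them, time stands still between calls to the robot, and variables do not carry over. Pictures are saved under pics/ and viewed, and the job is handed in when it is done.

Besides the shell and the picture viewer there is one more tool, called after ">>>" as name([rows], argument=value, ...), one row to a line, values as JSON. step_arm: Moves the arm, as the interface text tells. Its arguments: {"type":"object","properties":{"deltas":{"type":"array","items":{"type":"array","items":{"type":"number"}}},"force":{"type":"number"}},"required":["deltas"]}

```bash
ls; mkdir -p pics
python3 - <<'E'
from bench import sensors, read_camera, order, env
import cv2
s=sensors.sense();print(s, env.pinch_z)
for n in("scene","top"):
    c=read_camera(n);cv2.imwrite(f"pics/{n}0.png",c["image"]);print(n,{k:v for k,v in c.items() if k!="image"})
E
```

```text
pics
{'clock': 0.0, 'q': array([ 1.06437614e+00,  3.51215430e-01,  1.65243699e+00, -2.55775695e-05,
        1.13913497e+00, -8.45943198e-02]), 'joint_vel': array([ 1.76033505e-03, -4.78410686e-04,  3.86399133e-04, -8.19529290e-04,
       -9.55826969e-05, -5.89497425e-04]), 'tau': array([-5.60917288e-04, -4.97323287e+01, -2.85251284e+01,  6.98731653e-02,
        2.57543684e-02, -1.22453002e-04]), 'eef_pos': array([0.22498871, 0.50148069, 0.21810794]), 'eef_rot': array([ 0.59322542, -0.38445286,  0.59396314,  0.38404087]), 'ft_force': array([-0.11357198, -0.86204063,  0.63192798]), 'ft_torque': array([-0.0016037 ,  0.01444661, -0.03175993]), 'finger_gap': 0.09284971259091822} 0.0188
scene {'fx': 477.15963913136534, 'fy': 477.15963913136534, 'cx': 317.81275053431443, 'cy': 241.56114430874146, 'position': array([1.19785214, 0.17043693, 0.78262135]), 'rotation': array([0.60601406, 0.23871509, 0.26805708, 0.70986441])}
top {'fx': 452.33464839596667, 'fy': 452.33464839596667, 'cx': 322.9289941989978, 'cy': 250.2775996327829, 'position': array([0.39369991, 0.05526963, 1.08166519]), 'rotation': array([-0.6982132 , -0.06731215,  0.04532203,  0.71127584])}
```

View pics/scene0.png

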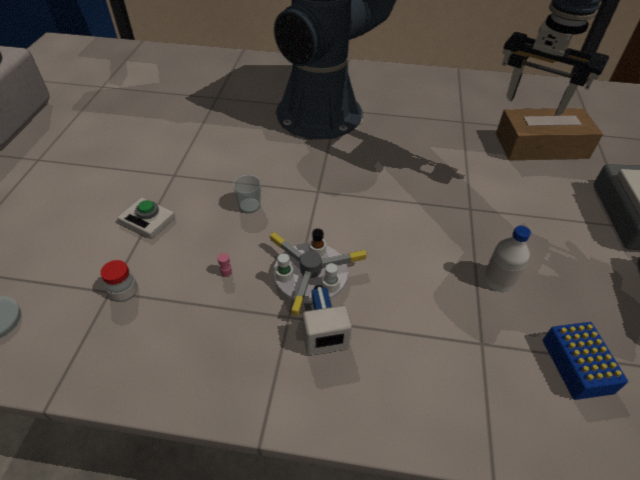

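View pics/top0.png

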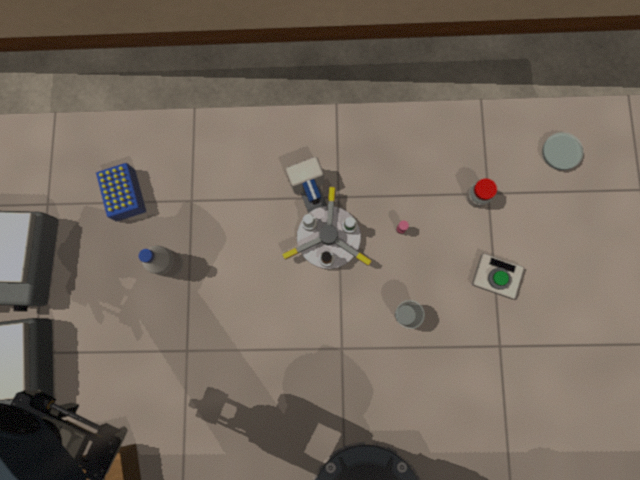

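The scene view shows the carousel at about (310,268), brown vial (318,240), reader (325,325) and green button (147,208). In the top view they are at about (328,237), (326,258), (305,170) and (501,278). Next I'll zoom in and measure.

```bash
cat > h.py <<'E'
import numpy as np, cv2
from scipy.spatial.transform import Rotation as R
from bench import sensors, read_camera, order, env
def rot(c):
    q=np.array(c["rotation"]); return R.from_quat([q[1],q[2],q[3],q[0]])
def cast(c,u,v,z):
    d=rot(c).apply([(u-c["cx"])/c["fx"],-(v-c["cy"])/c["fy"],-1]); p=c["position"]
    return p+d*(z-p[2])/d[2]
def proj(c,P):
    x=rot(c).inv().apply(np.array(P)-c["position"]); return c["cx"]+c["fx"]*x[0]/-x[2], c["cy"]+c["fy"]*x[1]/x[2]
def crop(c,x0,y0,w,h,f,name):
    cv2.imwrite(name,cv2.resize(c["image"][y0:y0+h,x0:x0+w],None,fx=f,fy=f,interpolation=cv2.INTER_CUBIC))
def blobs(c,lo,hi,amin=8,roi=None):
    m=cv2.inRange(cv2.cvtColor(c["image"],cv2.COLOR_BGR2HSV),lo,hi)
    n,l,s,ce=cv2.connectedComponentsWithStats(m)
    return [(ce[i],s[i]) for i in range(1,n) if s[i,4]>=amin]
E
python3 - <<'E'
from h import *
t=read_camera("top");s=read_camera("scene")
crop(t,270,140,130,140,5.5//1,"pics/tc.png" ) 
crop(s,250,210,130,150,4,"pics/sc.png")
for nm,c in(("top",t),("scene",s)):
    for cn,lo,hi,z in(("yellow",(20,120,90),(35,255,255),.047),("green",(55,120,50),(80,255,255),.03),("blue",(105,120,40),(125,255,255),.076)):
        for ce,st in blobs(c,lo,hi):
            p=cast(c,*ce,z)
            if st[4]>=15: print(nm,cn,ce.round(1),st,p.round(4))
E
```

```text
top yellow [331.2 193.6] [328 186   7  15  94] [0.6957 0.0645 0.047 ]
top yellow [289.7 253.1] [283 248  15  11  86] [0.5555 0.1635 0.047 ]
top yellow [363.3 258.5] [356 253  15  12  99] [ 0.5393 -0.0065  0.047 ]
top green [500.5 277.7] [493 271  16  14 172] [ 0.4907 -0.3215  0.03  ]
top blue [119.  191.6] [ 97 164  41  53 744] [0.7048 0.5599 0.076 ]
top blue [315.4 188.7] [311 180  10  19  68] [0.6999 0.1003 0.076 ]
top blue [307.3 191.4] [303 183  10  18  74] [0.6939 0.1191 0.076 ]
top blue [145.2 255.1] [139 249  13  13 127] [0.5532 0.4906 0.076 ]
scene yellow [276.7 237.3] [270 232  14  12  79] [ 0.5424 -0.0067  0.047 ]
scene yellow [357.8 255.4] [350 250  16  12 142] [0.564  0.1657 0.047 ]
scene yellow [297.1 303.7] [292 295  11  20 129] [0.7    0.0655 0.047 ]
scene yellow [576.9 335.6] [575 334   5   4  15] [0.6871 0.5689 0.047 ]
scene yellow [594.7 349.5] [593 348   5   4  15] [0.7112 0.5938 0.047 ]
scene yellow [590.3 358.5] [588 357   5   4  15] [0.7304 0.5823 0.047 ]
scene yellow [581.2 359.9] [579 358   5   5  16] [0.7358 0.5661 0.047 ]
scene yellow [613.1 364.3] [611 363 
[... 269 characters left out ...]
.1 372.3] [616 371   5   4  15] [0.7498 0.6229 0.047 ]
scene yellow [600.1 374.8] [598 373   5   5  17] [0.7595 0.5916 0.047 ]
scene yellow [609.  373.5] [607 372   5   4  18] [0.7546 0.6072 0.047 ]
scene yellow [590.8 376.4] [589 375   5   4  16] [0.7649 0.5755 0.047 ]
scene green [145.5 206.4] [138 201  15  12 139] [ 0.4828 -0.3224  0.03  ]
scene blue [97.3 17.2] [ 77   0  39  38 929] [-0.3299 -0.8151  0.076 ]
scene blue [521.7 233.3] [514 226  17  16 193] [0.4751 0.4911 0.076 ]
scene blue [316.1 298.9] [313 289   8  20 108] [0.7038 0.1015 0.076 ]
scene blue [326.2 297. ] [322 288   9  19  89] [0.6967 0.119  0.076 ]
scene blue [589.  363.9] [ 551  322   77   77 2030] [0.7595 0.5618 0.076 ]
```

View pics/tc.png

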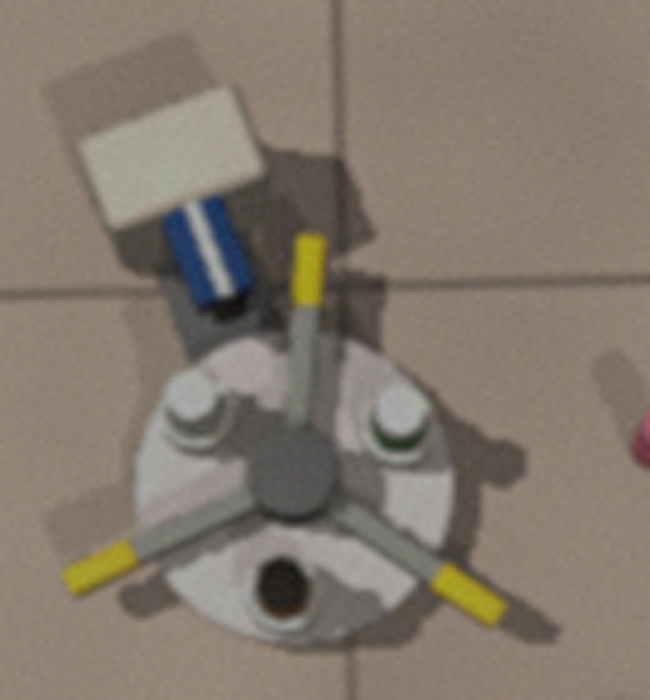

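View pics/sc.png

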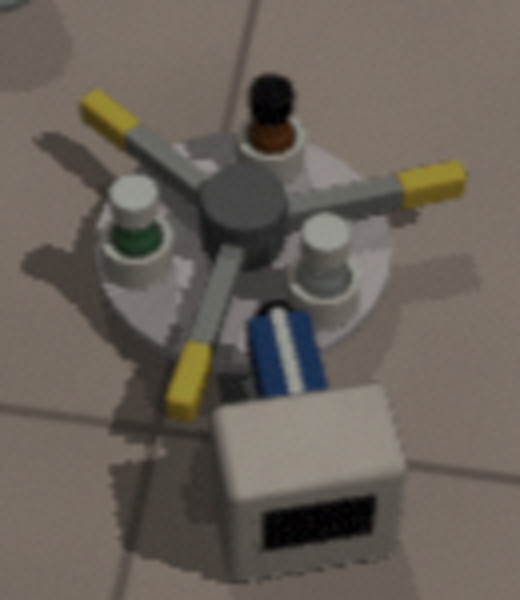

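Run:
```python
from h import *
t=read_camera("top");s=read_camera("scene")
# column top quad
for nm,c,box in(("top",t,(280,150,50,45)),("scene",s,(300,300,60,60))):
    x,y,w,h=box; im=c["image"][y:y+h,x:x+w].astype(int)
    m=((im.min(2)>150)).astype(np.uint8)
    n,l,st,ce=cv2.connectedComponentsWithStats(m); i=1+np.argmax(st[1:,4])
    cs,_=cv2.findContours((l==i).astype(np.uint8),0,2); r=cv2.minAreaRect(cs[0])
    print(nm,st[i],r, "c",cast(c,ce[i][0]+x,ce[i][1]+y,.08).round(4)); print([cast(c,*(p+[x,y]),.08)[:2].round(4).tolist() for p in cv2.boxPoints(r)])
ax=np.array([.598,.0742,.024])
print([ [round(float(v),1) for v in proj(c,ax+[0,0,.0])] for c in(t,s)])
S=sensors.sense(); q=S["eef_rot"]; M=R.from_quat([q[1],q[2],q[3],q[0]]).as_matrix(); print(M.round(3))
# brown cap: dark in top
for (u,v) in((326.6,257.5),): print(cast(t,u,v,.08))
for (u,v) in((318,233),): print(cast(s,u,v,.08))
```

```text
top [19 20 10 10 41] ((22.250001907348633, 24.250001907348633), (7.77817440032959, 8.485280990600586), 45.0) c [0.7329 0.1285 0.08  ]
[[0.7337, 0.1435], [0.7478, 0.1295], [0.7342, 0.1169], [0.7202, 0.1309]]Traceback (most recent call last):
  File "<stdin>", line 7, in <module>
    return _wrapfunc(a, 'argmax', axis=axis, out=out, **kwds)
    return bound(*args, **kwds)
ValueError: attempt to get argmax of an empty sequence
```

Run:
```python
from h import *
t=read_camera("top");s=read_camera("scene")
P=[cast(t,270+(a+.5)/5-.5,140+(b+.5)/5-.5,.08) for a,b in((77,146),(234,86),(267,168),(115,230))]
print(np.round(P,4).tolist(), np.mean(P,0).round(4))
d=(P[1]-P[0])+(P[2]-P[3]); print("edge angle+90",np.degrees(np.arctan2(d[1],d[0]))+90)
Q=[cast(s,250+(a+.5)/4-.5,210+(b+.5)/4-.5,.08) for a,b in((215,412),(382,390),(402,468),(234,492))]
print(np.round(Q,4).tolist(), np.mean(Q,0).round(4))
ax=np.array([.598,.0742,.024])
for p in (np.mean(P,0),np.mean(Q,0)):
    v=p-ax; print(np.degrees(np.arctan2(v[1],v[0])),np.hypot(*v[:2]))
S=sensors.sense(); q=S["eef_rot"]; M=R.from_quat([q[1],q[2],q[3],q[0]]).as_matrix(); print(M.round(3))
print(cast(t,326.3,257,.08),cast(s,317.5,232,.08))
# button: both views at top height ~.030 and tri
def tri(c1,a,c2,b):
    A=[];B=[]
    for c,(u,v) in((c1,a),(c2,b)):
        d=rot(c).apply([(u-c["cx"])/c["fx"],-(v-c["cy"])/c["fy"],-1]);d/=np.linalg.norm(d);K=np.eye(3)-np.outer(d,d);A.append(K);B.append(K@c["position"])
    return np.linalg.solve(sum(A),sum(B))
print("btn",tri(t,(500.5,277.7),s,(145.5,206.4)))
print("grips",tri(t,(331.2,193.6),s,(297.1,303.7)),tri(t,(289.7,253.1),s,(357.8,255.4)),tri(t,(363.3,258.5),s,(276.7,237.3)))
crop(t,460,240,80,80,6,"pics/bt.png");crop(s,110,180,80,70,6,"pics/bs.png")
```

```text
[[0.7482, 0.1701, 0.08], [0.7753, 0.0969, 0.08], [0.7352, 0.0822, 0.08], [0.7074, 0.1527, 0.08]] [0.7415 0.1255 0.08  ]
edge angle+90 20.911370680086222
[[0.7391, 0.0845, 0.08], [0.7158, 0.1553, 0.08], [0.7542, 0.1683, 0.08], [0.7773, 0.0994, 0.08]] [0.7466 0.1269 0.08  ]
19.65857582003245 0.15240333212995216
19.518207280840656 0.1576769349581678
[[-0.    -0.912  0.409]
 [-0.     0.409  0.912]
 [-1.     0.    -0.   ]]
[0.53973883 0.07793291 0.08      ] [0.54393615 0.07951149 0.08      ]
btn [ 0.48973785 -0.31833656  0.03720621]
grips [0.69699569 0.06476435 0.04252965] [0.55674516 0.16502949 0.03833883] [ 0.53974377 -0.00697824  0.04418588]
```

View pics/bt.png

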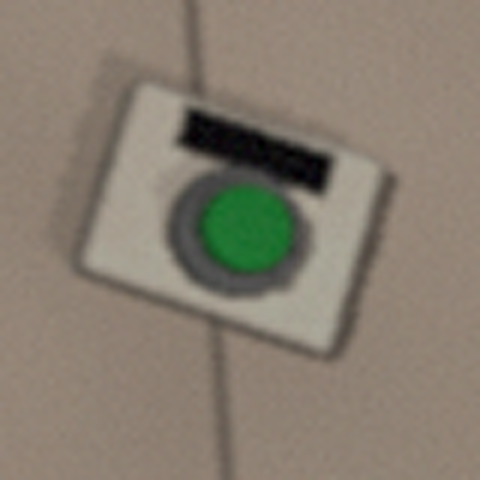

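View pics/bs.png

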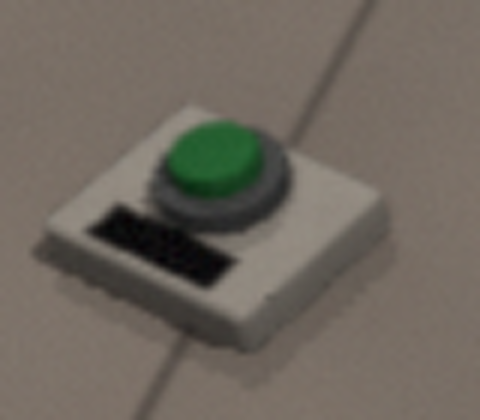

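>>> step_arm([
  [0, -0.03, -0.02, -0.006, 0, 0, 0],
  [0, -0.065, -0.042, -0.012, 0, 0, 0],
  [0, -0.1, -0.065, -0.018, 0, 0, 0],
  [0, -0.135, -0.088, -0.024, 0, 0, 0],
  [0, -0.17, -0.11, -0.03, 0, 0, 0],
  [0, -0.205, -0.133, -0.036, 0, 0, 0],
  [0, -0.24, -0.156, -0.04, 0, 0, 0],
  [0, -0.275, -0.179, -0.045, 0, 0, 0],
], force=20)

```text
clock: 1.2
eef_pos: [0.4034, 0.2244, 0.2188]
eef_rot: [0.585, -0.398, 0.585, 0.398]
ft_force: [0.5, 0.7, 0.2]
finger_gap: 0.0335
```

```bash
cat > goto.py <<'E'
from h import *
import sys
# target x y z zyaw(deg) -> tool frame delta from the measured pose
x,y,z,yaw=map(float,sys.argv[1:5])
S=sensors.sense(); q=S["eef_rot"]; M=R.from_quat([q[1],q[2],q[3],q[0]]).as_matrix()
cy=np.degrees(np.arctan2(M[1,2],M[0,2]))
print("clk",S["clock"].__round__(2),"pos",S["eef_pos"].round(4),"zyaw",cy.round(2),"xaxis",M[:,0].round(3),"F",S["ft_force"].round(2),"gap",round(S["finger_gap"],4),"q",np.round(S["q"],2))
print("delta",(M.T@(np.array([x,y,z])-S["eef_pos"])).round(4),"wx",round(-np.radians((yaw-cy+180)%360-180),4))
E
python3 goto.py .5611 -.0187 .219 68.5
```

```text
clk 1.2 pos [0.4034 0.2244 0.2188] zyaw 68.42 xaxis [ 0.  0. -1.] F [0.46 0.68 0.16] gap 0.0335 q [ 0.41  0.19  1.87  0.    1.08 -0.79]
delta [-2.000e-04 -2.360e-01 -1.681e-01] wx -0.0013
```

>>> step_arm([
  [0, -0.035, -0.025, 0, 0, 0, 0],
  [0, -0.07, -0.05, 0, 0, 0, 0],
  [0, -0.105, -0.075, 0, 0, 0, 0],
  [0, -0.14, -0.1, 0, 0, 0, 0],
  [0, -0.175, -0.125, 0, 0, 0, 0],
  [0, -0.21, -0.15, 0, 0, 0, 0],
  [0, -0.236, -0.167, 0, 0, 0, 0],
  [0, -0.236, -0.167, 0, 0, 0, 0],
])

```text
clock: 2.0
eef_pos: [0.5622, -0.0191, 0.2183]
eef_rot: [0.585, -0.397, 0.585, 0.396]
ft_force: [-0.8, 0.2, -0.6]
finger_gap: 0.0007
```

```bash
python3 goto.py .5611 -.0187 .032 68.5
python3 - <<'E'
from h import *
t=read_camera("top");s=read_camera("scene")
crop(t,250,120,200,200,3,"pics/t1.png");crop(s,200,120,220,200,3,"pics/s1.png")
E
```

```text
clk 2.0 pos [ 0.5622 -0.0191  0.2183] zyaw 68.24 xaxis [ 0. -0. -1.] F [-0.82  0.21 -0.61] gap 0.0007 q [-0.12  0.37  1.62 -0.    1.15 -1.31]
delta [ 0.1863  0.0012 -0.    ] wx -0.0046
```

View pics/s1.png

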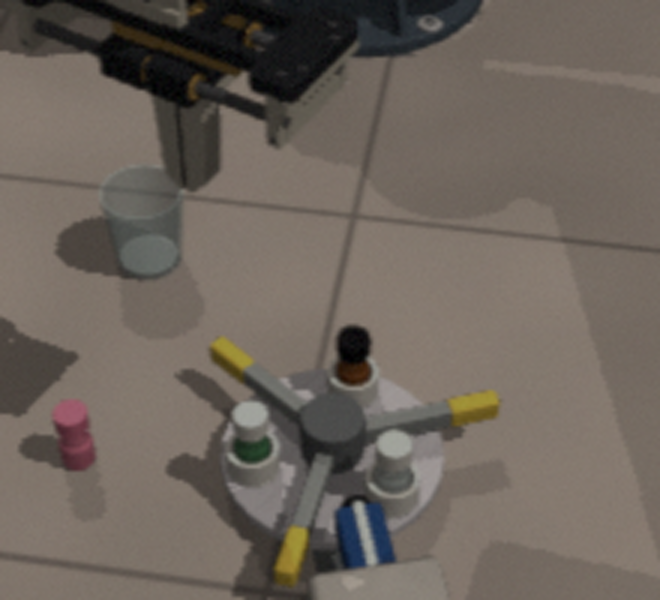

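The scene view shows the closed fingers (tip about (190,190) in the crop) above and to the right-hand side of arm C, with the beaker clear. Now descending.

>>> step_arm([
  [0.035, 0.001, 0, -0.004, 0, 0, 0],
  [0.07, 0.001, 0, -0.004, 0, 0, 0],
  [0.105, 0.001, 0, -0.004, 0, 0, 0],
  [0.135, 0.001, 0, -0.004, 0, 0, 0],
  [0.16, 0.001, 0, -0.004, 0, 0, 0],
  [0.177, 0.001, 0, -0.004, 0, 0, 0],
  [0.186, 0.001, 0, -0.004, 0, 0, 0],
  [0.186, 0.001, 0, -0.004, 0, 0, 0],
])

```text
clock: 2.9
eef_pos: [0.5591, -0.0151, 0.0321]
eef_rot: [0.583, -0.399, 0.584, 0.399]
ft_force: [0.1, -0.5, 0.5]
finger_gap: 0.0005
```

```bash
python3 goto.py .5611 -.0187 .032 68.5
python3 - <<'E'
from h import *
# relative moves about axis lying at tool z=+0.1, per phi; world cw => wx +
for ph in (1,2,3,4,5,6,7,8):
    for step in (4.5,):
        a=np.radians(ph*step); Rm=R.from_rotvec([a,0,0]).as_matrix(); c=np.array([0,0,.1]); print(ph*step,(c-Rm@c).round(4),round(a,4))
t=read_camera("top");s=read_camera("scene")
crop(t,250,120,200,200,3,"pics/t2.png");crop(s,200,120,220,200,3,"pics/s2.png")
E
```

```text
clk 2.9 pos [ 0.5591 -0.0151  0.0321] zyaw 68.69 xaxis [-0.001  0.    -1.   ] F [ 0.1  -0.49  0.52] gap 0.0005 q [-0.11  0.62  1.75  0.    0.76 -1.31]
delta [ 0.0001 -0.0032 -0.0027] wx 0.0034
4.5 [0.     0.0078 0.0003] 0.0785
9.0 [0.     0.0156 0.0012] 0.1571
13.5 [0.     0.0233 0.0028] 0.2356
18.0 [0.     0.0309 0.0049] 0.3142
22.5 [0.     0.0383 0.0076] 0.3927
27.0 [0.     0.0454 0.0109] 0.4712
31.5 [0.     0.0522 0.0147] 0.5498
36.0 [0.     0.0588 0.0191] 0.6283
```

View pics/s2.png

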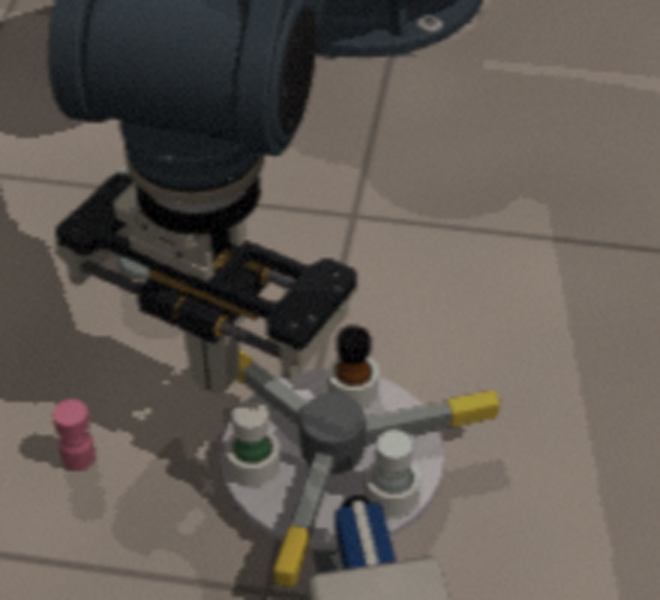

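>>> step_arm([
  [0, 0.0039, -0.0015, 0.0393, 0, 0, 0],
  [0, 0.0078, -0.0017, 0.0785, 0, 0, 0],
  [0, 0.0156, -0.0008, 0.1571, 0, 0, 0],
  [0, 0.0233, 0.0008, 0.2356, 0, 0, 0],
  [0, 0.0309, 0.0029, 0.3142, 0, 0, 0],
  [0, 0.0383, 0.0056, 0.3927, 0, 0, 0],
  [0, 0.0454, 0.0089, 0.4712, 0, 0, 0],
  [0, 0.0522, 0.0127, 0.5498, 0, 0, 0],
])

```text
clock: 3.8
eef_pos: [0.5168, 0.0152, 0.0341]
eef_rot: [0.672, -0.225, 0.67, 0.224]
ft_force: [2.6, -0.6, -0.7]
finger_gap: 0.0004
```

```bash
cat > meas.py <<'E'
from h import *
import sys
n=sys.argv[1]
t=read_camera("top");s=read_camera("scene")
ax=np.array([.5978,.0743])
S=sensors.sense(); v=S["eef_pos"][:2]-ax; q=S["eef_rot"]; M=R.from_quat([q[1],q[2],q[3],q[0]]).as_matrix()
print("clk",round(S["clock"],2),"tcp r",np.hypot(*v).round(4),"ang",np.degrees(np.arctan2(v[1],v[0])).round(2)%360,"zyaw",np.degrees(np.arctan2(M[1,2],M[0,2])).round(2),"z",S["eef_pos"][2].round(4),"F",S["ft_force"].round(2),"q6",S["q"][5].round(2))
for nm,c in(("top",t),("scene",s)):
    for ce,st in blobs(c,(20,120,90),(35,255,255),15):
        p=cast(c,*ce,.045)[:2]-ax
        if np.hypot(*p)<.14: print(nm,"grip",ce.round(1),st[4],"r",np.hypot(*p).round(4),"ang",(np.degrees(np.arctan2(p[1],p[0]))%360).round(2))
crop(t,250,120,200,200,3,f"pics/t{n}.png");crop(s,200,120,220,200,3,f"pics/s{n}.png")
E
python3 meas.py 3
```

```text
clk 3.9 tcp r 0.1007 ang 215.74 zyaw 37.11 z 0.0338 F [ 1.12 -0.11  0.21] q6 -0.71
top grip [351.7 200.3] 88 r 0.0994 ang 324.44
top grip [285.8 232.2] 86 r 0.0986 ang 85.52
scene grip [359.3 274.1] 115 r 0.0997 ang 82.91
scene grip [274.1 293.2] 166 r 0.1014 ang 326.3
```

View pics/s3.png

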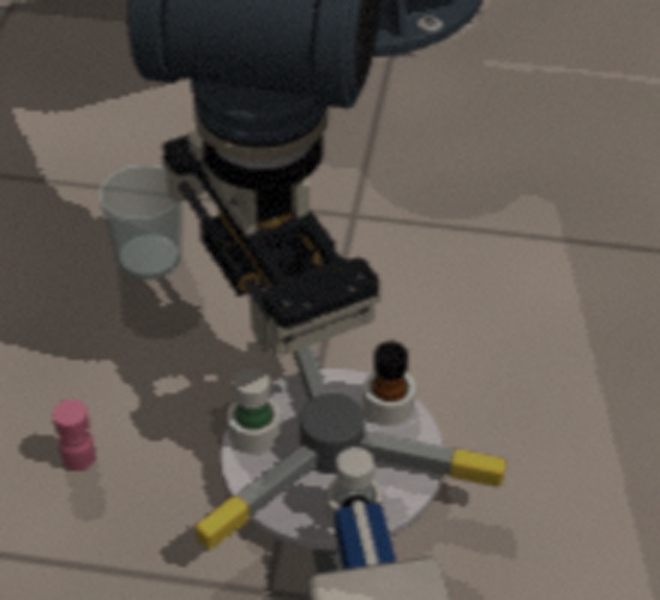

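Arm C now sits at about 205°, against a target of about 80°, and its radius is good. Sweeping on.

>>> step_arm([
  [0, 0.0078, 0.0003, 0.0785, 0, 0, 0],
  [0, 0.0156, 0.0012, 0.1571, 0, 0, 0],
  [0, 0.0233, 0.0028, 0.2356, 0, 0, 0],
  [0, 0.0309, 0.0049, 0.3142, 0, 0, 0],
  [0, 0.0383, 0.0076, 0.3927, 0, 0, 0],
  [0, 0.0454, 0.0109, 0.4712, 0, 0, 0],
  [0, 0.0522, 0.0147, 0.5498, 0, 0, 0],
  [0, 0.0588, 0.0191, 0.6283, 0, 0, 0],
])

```text
clock: 4.7
eef_pos: [0.4963, 0.0734, 0.0335]
eef_rot: [0.708, -0.007, 0.706, 0.007]
ft_force: [1.8, -1.8, 0.3]
finger_gap: 0.0008
```

```bash
python3 meas.py 4
```

```text
clk 4.8 tcp r 0.1018 ang 180.27 zyaw 1.24 z 0.0333 F [0.28 0.67 0.32] q6 0.03
top grip [295.5 208.8] 85 r 0.0985 ang 49.89
top grip [367.7 220.1] 89 r 0.0993 ang 288.9
scene grip [326. 235.] 15 r 0.0832 ang 166.31
scene grip [261.2 271.7] 160 r 0.0997 ang 292.18
scene grip [344.4 295.5] 124 r 0.1019 ang 48.11
```

View pics/s4.png

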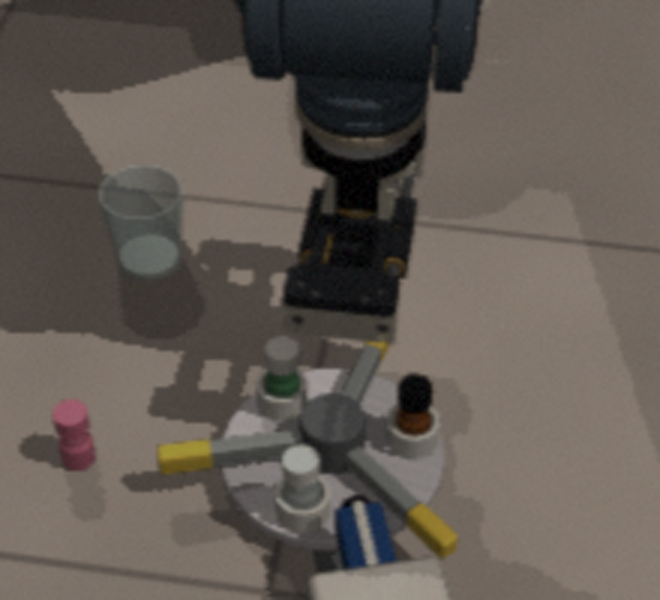

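>>> step_arm([
  [0, 0.0078, 0.001, 0.0785, 0, 0, 0],
  [0, 0.0156, 0.0022, 0.1571, 0, 0, 0],
  [0, 0.0233, 0.0038, 0.2356, 0, 0, 0],
  [0, 0.0309, 0.0059, 0.3142, 0, 0, 0],
  [0, 0.0383, 0.0086, 0.3927, 0, 0, 0],
  [0, 0.0454, 0.0119, 0.4712, 0, 0, 0],
  [0, 0.0522, 0.0157, 0.5498, 0, 0, 0],
  [0, 0.0588, 0.0201, 0.6283, 0, 0, 0],
])

```text
clock: 5.6
eef_pos: [0.5146, 0.1323, 0.033]
eef_rot: [0.675, 0.211, 0.675, -0.212]
ft_force: [-0.5, -1.9, 1.6]
finger_gap: 0.0005
```

```bash
python3 meas.py 5
```

```text
clk 5.7 tcp r 0.1014 ang 144.84 zyaw -34.7 z 0.0329 F [-0.05  0.09  0.  ] q6 0.77
top grip [369.4 245.4] 101 r 0.0998 ang 253.85
scene grip [350.2 244.1] 127 r 0.0967 ang 131.17
scene grip [266.7 247.3] 96 r 0.0994 ang 254.57
```

>>> step_arm([
  [0, 0.0078, 0.001, 0.0785, 0, 0, 0],
  [0, 0.0156, 0.0022, 0.1571, 0, 0, 0],
  [0, 0.0233, 0.0038, 0.2356, 0, 0, 0],
  [0, 0.0309, 0.0059, 0.3142, 0, 0, 0],
  [0, 0.0383, 0.0086, 0.3927, 0, 0, 0],
  [0, 0.0454, 0.0119, 0.4712, 0, 0, 0],
  [0, 0.0522, 0.0157, 0.5498, 0, 0, 0],
  [0, 0.0588, 0.0201, 0.6283, 0, 0, 0],
])

```text
clock: 6.5
eef_pos: [0.5642, 0.1691, 0.0326]
eef_rot: [0.576, 0.409, 0.577, -0.41]
ft_force: [-2.1, 1.0, -0.7]
finger_gap: 0.0006
```

```bash
python3 meas.py 6
```

```text
clk 6.6 tcp r 0.1003 ang 109.11 zyaw -70.68 z 0.0327 F [-0.19  0.1   0.07] q6 1.45
top grip [342.1 195.8] 86 r 0.099 ang 338.97
top grip [355.8 266.9] 88 r 0.0998 ang 219.17
scene grip [287.6 231.4] 71 r 0.0995 ang 218.59
scene grip [359.8 265.9] 153 r 0.0984 ang 95.0
scene grip [283.7 299.4] 160 r 0.1018 ang 339.64
```

View pics/s6.png

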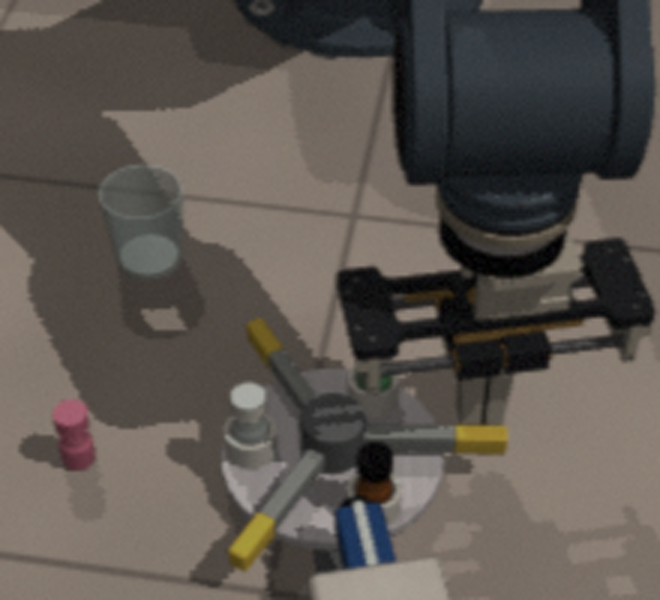

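View pics/t6.png

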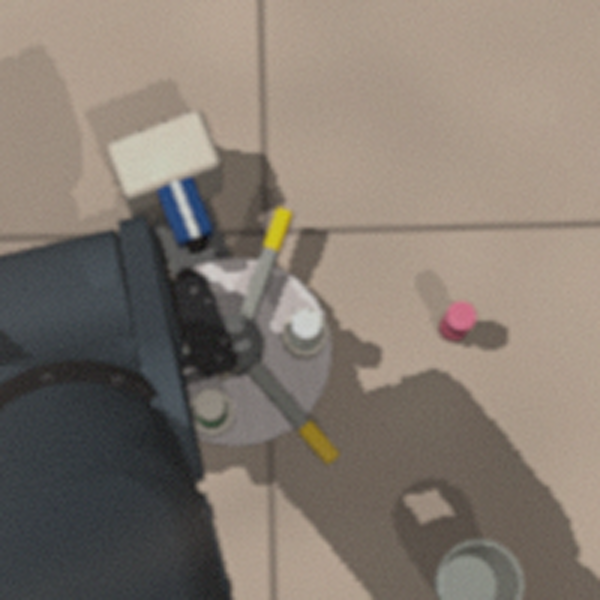

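>>> step_arm([
  [0, 0.0052, 0.0001, 0.0524, 0, 0, 0],
  [0, 0.0105, 0.0005, 0.1047, 0, 0, 0],
  [0, 0.0156, 0.0012, 0.1571, 0, 0, 0],
  [0, 0.0208, 0.0022, 0.2094, 0, 0, 0],
  [0, 0.0242, 0.003, 0.2443, 0, 0, 0],
  [0, 0.0267, 0.0036, 0.2705, 0, 0, 0],
  [0, 0.0284, 0.0041, 0.288, 0, 0, 0],
  [0, 0.0292, 0.0044, 0.2967, 0, 0, 0],
])

```text
clock: 7.4
eef_pos: [0.5935, 0.1746, 0.0326]
eef_rot: [0.509, 0.49, 0.51, -0.49]
ft_force: [-2.2, 0.9, 0.1]
finger_gap: 0.0005
```

```bash
python3 meas.py 7
```

```text
clk 7.5 tcp r 0.1004 ang 92.41 zyaw -87.8 z 0.0326 F [-1.57  0.47 -0.35] q6 1.74
top grip [353.4 201.4] 86 r 0.0996 ang 321.69
top grip [345.1 273.4] 84 r 0.0996 ang 202.51
scene grip [300.1 228.3] 63 r 0.0984 ang 202.5
scene grip [359.  276.1] 114 r 0.1004 ang 80.08
scene grip [272.8 292.3] 167 r 0.1015 ang 324.39
```

View pics/t7.png

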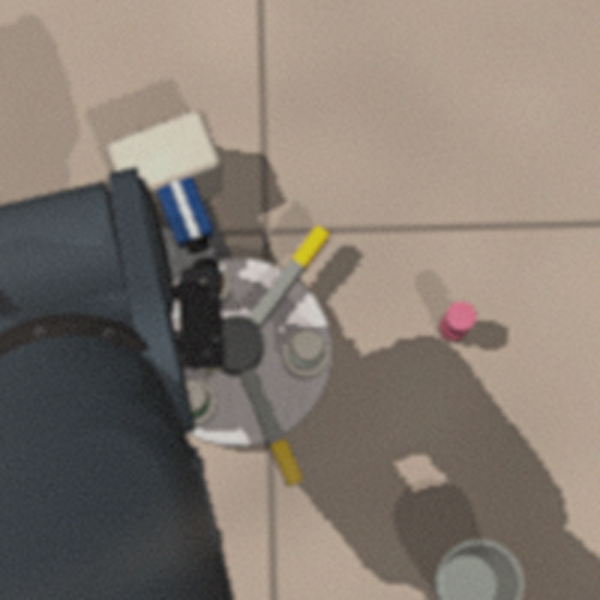

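View pics/s7.png

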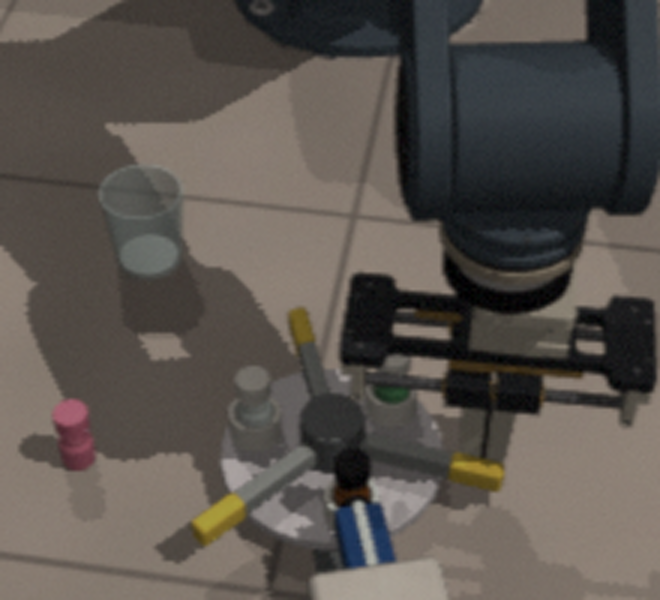

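>>> step_arm([
  [0, 0.001, 0, 0.01, 0, 0, 0],
  [0, 0.002, 0, 0.02, 0, 0, 0],
  [0, 0.003, 0, 0.03, 0, 0, 0],
  [0, 0.0035, 0, 0.035, 0, 0, 0],
  [0, 0.0038, 0, 0.038, 0, 0, 0],
  [0, 0.004, 0, 0.04, 0, 0, 0],
  [0, 0.004, 0, 0.04, 0, 0, 0],
  [0, 0.004, 0, 0.04, 0, 0, 0],
])

```text
clock: 8.3
eef_pos: [0.5976, 0.1749, 0.0326]
eef_rot: [-0.499, -0.501, -0.499, 0.501]
ft_force: [-1.7, -0.8, -0.5]
finger_gap: 0.0004
```

```bash
python3 meas.py 8
```

```text
clk 8.4 tcp r 0.1006 ang 90.11 zyaw -90.15 z 0.0326 F [-0.81 -0.13 -0.52] q6 1.78
top grip [354.7 202.5] 85 r 0.0994 ang 319.35
top grip [343.5 274.1] 83 r 0.0996 ang 200.27
scene grip [301.7 228.2] 64 r 0.098 ang 200.45
scene grip [357.6 277.5] 99 r 0.0987 ang 77.69
scene grip [271.6 291. ] 165 r 0.1013 ang 322.19
```

Brown now reads about 19.8°. I'll back off and move out of view to check it.

>>> step_arm([
  [0, -0.008, 0, 0, 0, 0, 0],
  [0, -0.02, 0, 0, 0, 0, 0],
  [-0.02, -0.025, 0, 0, 0, 0, 0],
  [-0.06, -0.03, 0, 0, 0, 0, 0],
  [-0.1, -0.04, 0, 0, 0, 0, 0],
  [-0.13, -0.07, 0, 0, 0, 0, 0],
  [-0.15, -0.11, -0.01, 0, 0, 0, 0],
  [-0.15, -0.15, -0.02, 0, 0, 0, 0],
])

```text
clock: 9.2
eef_pos: [0.4473, 0.1957, 0.1852]
eef_rot: [0.5, 0.503, 0.498, -0.499]
ft_force: [0.0, 0.9, 0.2]
finger_gap: 0.0005
```

```bash
python3 meas.py 9;python3 goto.py .40 .07 .18 -90; python3 -c "
from h import *
t=read_camera('top');s=read_camera('scene')
crop(t,270,140,130,140,5,'pics/tc9.png');crop(s,250,210,130,150,4,'pics/sc9.png')"
```

```text
clk 9.3 tcp r 0.1962 ang 141.67 zyaw -90.04 z 0.1832 F [ 0.77 -0.78 -1.23] q6 1.89
top grip [354.7 202.4] 86 r 0.0995 ang 319.4
top grip [286.5 228.6] 86 r 0.0981 ang 80.44
top grip [343.3 274.2] 90 r 0.0996 ang 199.93
scene grip [301.9 228.1] 73 r 0.0984 ang 200.19
scene grip [358.6 276.8] 112 r 0.1 ang 78.96
scene grip [271.7 290.8] 164 r 0.1008 ang 322.12
clk 9.3 pos [0.4439 0.196  0.1832] zyaw -90.04 xaxis [-0.  0. -1.] F [ 0.77 -0.78 -1.23] gap 0.0006 q [0.32 0.28 1.85 0.   1.01 1.89]
delta [ 0.0032 -0.0438  0.126 ] wx -0.0008
```

View pics/tc9.png

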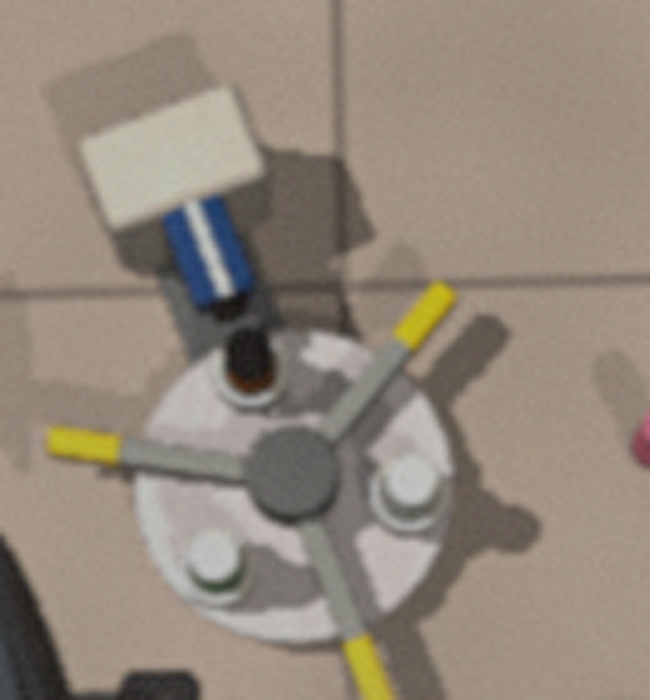

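View pics/sc9.png

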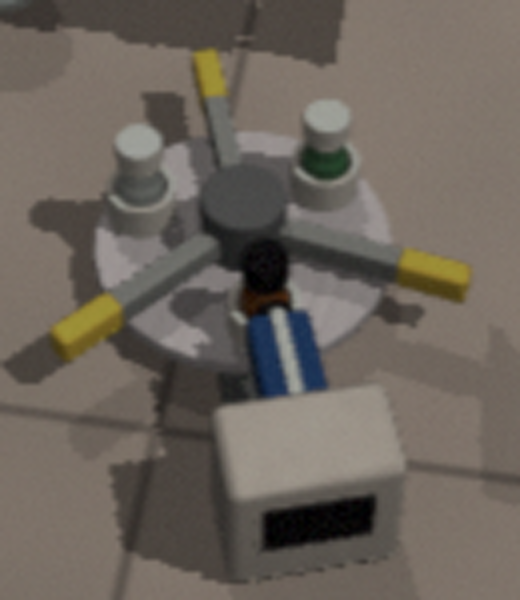

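Run:
```python
from h import *
t=read_camera('top');s=read_camera('scene')
ax=np.array([.5978,.0743]);a=np.radians(19.6);u=np.array([np.cos(a),np.sin(a)]);n=np.array([-u[1],u[0]])
def rep(nm,p): d=p[:2]-ax; print(nm,"along",(d@u).round(4),"lat",(d@n).round(4))
f=lambda a,b:(270+(a+.5)/5-.5,140+(b+.5)/5-.5); g=lambda a,b:(250+(a+.5)/4-.5,210+(b+.5)/4-.5)
rep("cap top",cast(t,*f(246,346),.08)); rep("cap scene",cast(s,*g(266,259),.08))
rep("cup top",cast(t,*f(251,377),.046))
for nm,c,ps in(("nose",t,(f(192,205),f(222,297))),("nose s",s,(g(278,312),g(297,390)))):
    for p in ps: rep(nm,cast(c,*p,.076))
# body pixels of brown glass (orange-brown)
for nm,c in(("top",t),("scene",s)):
    for ce,st in blobs(c,(3,110,30),(16,255,160),8):
        if 280<ce[0]<350 and 200<ce[1]<300: print(nm,ce,st); rep("brown",cast(c,*ce,.06))
# expected pix of read spot axis line and disc edge hub
sp=ax+.055*u
for z in(.046,.08): print(z,proj(t,[*sp,z]),proj(s,[*sp,z]))
```

```text
cap top along 0.0565 lat -0.0001
cap scene along 0.0572 lat -0.0
cup top along 0.0502 lat 0.0012
nose along 0.1293 lat -0.0004
nose along 0.0831 lat 0.0019
nose s along 0.0854 lat 0.0003
nose s along 0.129 lat 0.0004
top [319.70588235 215.76470588] [316 214   8   4  17]
brown along 0.0452 lat 0.0027
scene [315.02564103 284.53846154] [310 282  12   7  39]
brown along 0.0653 lat -0.0034
0.046 (np.float64(319.56589997271715), np.float64(212.98016255685405)) (np.float64(315.71405360248644), np.float64(284.4365802316103))
0.08 (np.float64(318.9717435058169), np.float64(209.40000179518557)) (np.float64(315.90949870216633), np.float64(273.47297932494774))
```

The clear view confirms it: the brown vial's cap is on the reader axis (lateral error about 0 mm, 56 mm out) and the carousel is at rest. Now to the button.

>>> step_arm([
  [0, 0.002, 0.025, 0, 0, 0, 0],
  [0, 0.004, 0.055, 0, 0, 0, 0],
  [0, 0.007, 0.09, 0, 0, 0, 0],
  [0, 0.01, 0.125, 0, 0, 0, 0],
  [0, 0.013, 0.16, 0, 0, 0, 0],
  [0, 0.016, 0.195, 0, 0, 0, 0],
  [0, 0.019, 0.23, 0, 0, 0, 0],
  [0, 0.022, 0.265, 0, 0, 0, 0],
])

```text
clock: 10.3
eef_pos: [0.4695, -0.0719, 0.1823]
eef_rot: [-0.499, -0.501, -0.499, 0.501]
ft_force: [2.1, 0.5, -0.1]
finger_gap: 0.0004
```

```bash
python3 goto.py .489 -.32 .12 -90
```

```text
clk 10.3 pos [ 0.4695 -0.0719  0.1823] zyaw -90.2 xaxis [ 0. -0. -1.] F [ 2.13  0.47 -0.06] gap 0.0004 q [-0.25  0.26  1.88 -0.    1.    1.32]
delta [0.0624 0.0204 0.248 ] wx -0.0035
```

>>> step_arm([
  [0, 0.003, 0.035, 0, 0, 0, 0],
  [0, 0.006, 0.075, 0, 0, 0, 0],
  [0, 0.009, 0.115, 0, 0, 0, 0],
  [0.01, 0.013, 0.155, 0, 0, 0, 0],
  [0.03, 0.017, 0.195, 0, 0, 0, 0],
  [0.05, 0.02, 0.23, 0, 0, 0, 0],
  [0.062, 0.02, 0.248, 0, 0, 0, 0],
  [0.062, 0.02, 0.248, 0, 0, 0, 0],
])

```text
clock: 11.1
eef_pos: [0.4874, -0.3201, 0.1181]
eef_rot: [-0.498, -0.501, -0.5, 0.502]
ft_force: [0.7, 0.2, -0.5]
finger_gap: 0.0006
```

```bash
python3 goto.py .489 -.32 .06 -90
python3 - <<'E'
from h import *
t=read_camera("top");s=read_camera("scene")
crop(s,80,120,160,140,4,"pics/sb.png");crop(t,420,200,160,140,4,"pics/tb.png")
E
```

```text
clk 11.1 pos [ 0.4874 -0.3201  0.1181] zyaw -90.33 xaxis [-0.002  0.002 -1.   ] F [ 0.66  0.2  -0.52] gap 0.0006 q [-0.66  0.53  1.65 -0.    0.97  0.92]
delta [0.0581 0.0017 0.    ] wx -0.0057
```

View pics/sb.png

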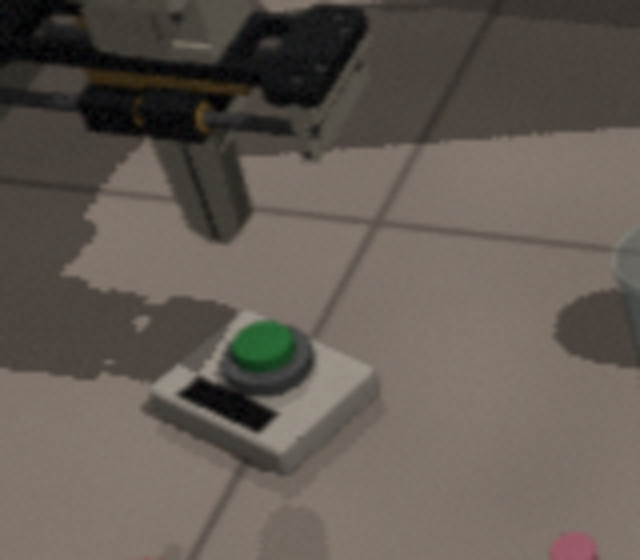

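The fingers (tip about (215,240) in the crop) hang above the green button (262,345), with nothing in the way. Descending near it.

>>> step_arm([
  [0.02, 0.0015, 0, 0, 0, 0, 0],
  [0.04, 0.0015, 0, 0, 0, 0, 0],
  [0.055, 0.0015, 0, 0, 0, 0, 0],
  [0.065, 0.0015, 0, 0, 0, 0, 0],
  [0.07, 0.0015, 0, 0, 0, 0, 0],
  [0.07, 0.0015, 0, 0, 0, 0, 0],
  [0.07, 0.0015, 0, 0, 0, 0, 0],
  [0.07, 0.0015, 0, 0, 0, 0, 0],
])

```text
clock: 12.0
eef_pos: [0.4902, -0.3181, 0.0513]
eef_rot: [0.5, 0.501, 0.499, -0.501]
ft_force: [-0.2, -0.1, 0.3]
finger_gap: 0.0009
```

```bash
python3 goto.py .489 -.32 .03 -90
python3 - <<'E'
from h import *
t=read_camera("top");s=read_camera("scene")
crop(s,80,120,160,140,4,"pics/sb2.png");crop(t,420,200,160,140,4,"pics/tb2.png")
E
```

```text
clk 12.0 pos [ 0.4902 -0.3181  0.0513] zyaw -90.15 xaxis [ 0.001 -0.001 -1.   ] F [-0.25 -0.09  0.28] gap 0.0009 q [-0.66  0.63  1.68 -0.    0.83  0.92]
delta [ 0.0213 -0.0012  0.0019] wx -0.0026
```

View pics/sb2.png

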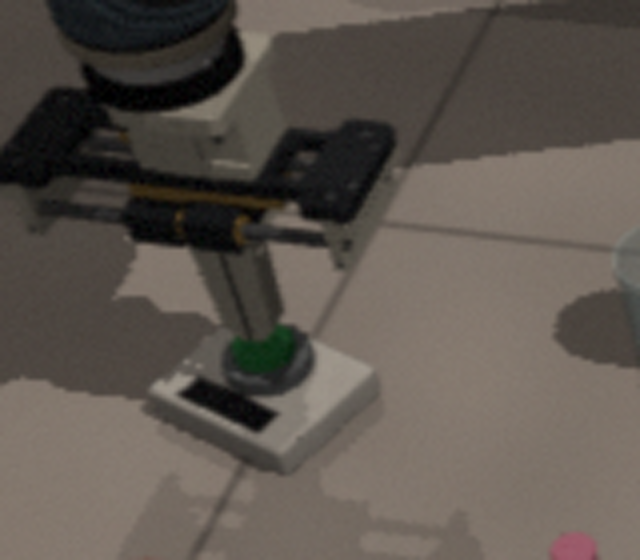

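>>> step_arm([
  [0.002, 0, 0.001, 0, 0, 0, 0],
  [0.004, 0, 0.001, 0, 0, 0, 0],
  [0.006, 0, 0.001, 0, 0, 0, 0],
  [0.008, 0, 0.001, 0, 0, 0, 0],
  [0.01, 0, 0.001, 0, 0, 0, 0],
  [0.012, 0, 0.001, 0, 0, 0, 0],
  [0.012, 0, 0.001, 0, 0, 0, 0],
  [0.012, 0, 0.001, 0, 0, 0, 0],
])

```text
clock: 12.9
eef_pos: [0.4898, -0.3188, 0.0387]
eef_rot: [-0.499, -0.501, -0.499, 0.501]
ft_force: [-1.0, 0.7, 3.4]
finger_gap: 0.0007
```

>>> step_arm([
  [0.0005, 0, 0, 0, 0, 0, 0],
  [0.001, 0, 0, 0, 0, 0, 0],
  [0.0015, 0, 0, 0, 0, 0, 0],
  [0.002, 0, 0, 0, 0, 0, 0],
  [0.0025, 0, 0, 0, 0, 0, 0],
  [0.003, 0, 0, 0, 0, 0, 0],
  [0.003, 0, 0, 0, 0, 0, 0],
  [0.003, 0, 0, 0, 0, 0, 0],
])

```text
clock: 13.7
eef_pos: [0.4899, -0.3189, 0.0378]
eef_rot: [-0.5, -0.501, -0.499, 0.501]
ft_force: [-8.9, 6.4, 28.6]
finger_gap: 0.0005
```

Run:
```python
from h import *
s=read_camera("scene");t=read_camera("top")
crop(s,120,180,70,60,9,"pics/sb3.png")
print(sensors.sense()["ft_force"],sensors.sense()["eef_pos"])
for z in(.022,.03,.038,.044): print(z,proj(s,[.49,-.319,z]))
```

```text
[-8.00720932  6.5713152  29.92866219] [ 0.48997152 -0.31893797  0.03779046]
0.022 (np.float64(146.6336585123575), np.float64(211.27482696141826))
0.03 (np.float64(145.73631136419843), np.float64(208.72451080100035))
0.038 (np.float64(144.82897814873735), np.float64(206.1458136189549))
0.044 (np.float64(144.1418241834406), np.float64(204.19287949977175))
```

View pics/sb3.png

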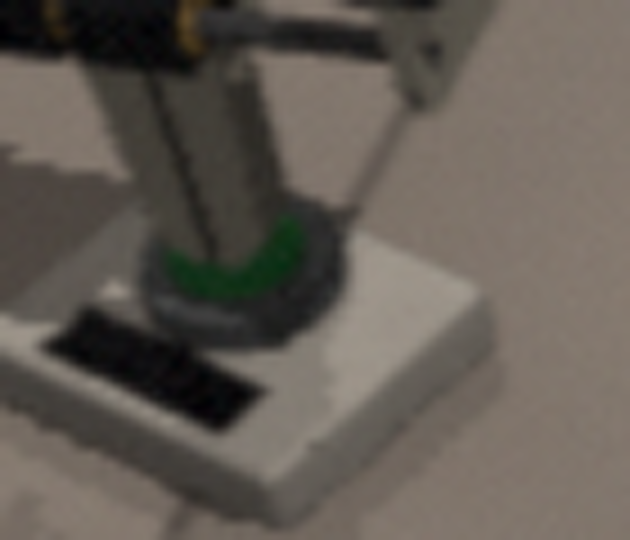

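Button is bottomed against a stiff stop (about 30 N at z = 0.0378). I'll release slowly, checking the force against height to confirm the full 6 mm stroke.

>>> step_arm([
  [-0.001, 0, 0, 0, 0, 0, 0],
  [-0.002, 0, 0, 0, 0, 0, 0],
  [-0.003, 0, 0, 0, 0, 0, 0],
  [-0.004, 0, 0, 0, 0, 0, 0],
  [-0.004, 0, 0, 0, 0, 0, 0],
  [-0.004, 0, 0, 0, 0, 0, 0],
  [-0.004, 0, 0, 0, 0, 0, 0],
  [-0.004, 0, 0, 0, 0, 0, 0],
])

```text
clock: 14.6
eef_pos: [0.4898, -0.3188, 0.0396]
eef_rot: [-0.499, -0.501, -0.499, 0.501]
ft_force: [-1.7, -0.0, 3.0]
finger_gap: 0.0006
```

Run:
```python
from h import *
f=[]
for i in range(4):
    read_camera("scene"); f.append(sensors.sense()["ft_force"][2])
print(np.round(f,2),sensors.sense()["eef_pos"])
```

```text
[3.49 3.37 4.1  3.71] [ 0.48979694 -0.31881889  0.03959457]
```

>>> step_arm([
  [-0.001, 0, 0, 0, 0, 0, 0],
  [-0.002, 0, 0, 0, 0, 0, 0],
  [-0.0025, 0, 0, 0, 0, 0, 0],
  [-0.0025, 0, 0, 0, 0, 0, 0],
  [-0.0025, 0, 0, 0, 0, 0, 0],
  [-0.0025, 0, 0, 0, 0, 0, 0],
  [-0.0025, 0, 0, 0, 0, 0, 0],
  [-0.0025, 0, 0, 0, 0, 0, 0],
])

```text
clock: 15.6
eef_pos: [0.4898, -0.3188, 0.0421]
eef_rot: [0.499, 0.501, 0.499, -0.501]
ft_force: [-1.4, -0.6, 1.8]
finger_gap: 0.0006
```

Run:
```python
from h import *
f=[]
for i in range(4):
    read_camera("scene"); f.append(sensors.sense()["ft_force"][2])
print(np.round(f,2),sensors.sense()["eef_pos"])
```

```text
[2.72 1.84 1.68 2.41] [ 0.4898101  -0.31881633  0.04212006]
```

The spring slope (about 0.6 N/mm, still in contact at 0.042) fits a 6 mm stroke from about 0.044 to 0.038, so the press went all the way down. Lifting clear.

>>> step_arm([
  [-0.01, 0, 0, 0, 0, 0, 0],
  [-0.03, 0, 0, 0, 0, 0, 0],
  [-0.06, 0, 0, 0, 0, 0, 0],
  [-0.09, 0, 0, 0, 0, 0, 0],
  [-0.12, -0.02, 0, 0, 0, 0, 0],
  [-0.13, -0.05, 0, 0, 0, 0, 0],
  [-0.13, -0.08, 0, 0, 0, 0, 0],
  [-0.13, -0.08, 0, 0, 0, 0, 0],
])

```text
clock: 16.6
eef_pos: [0.4076, -0.3183, 0.1731]
eef_rot: [-0.499, -0.501, -0.499, 0.501]
ft_force: [0.3, 0.5, -0.4]
finger_gap: 0.0005
```

```bash
python3 meas.py 10
python3 - <<'E'
from h import *
s=read_camera("scene");cv2.imwrite("pics/send.png",s["image"]); t=read_camera("top");cv2.imwrite("pics/tend.png",t["image"])
for ce,st in blobs(s,(55,120,50),(80,255,255),15): print(ce,st)
E
```

```text
clk 16.7 tcp r 0.4356 ang 244.45 zyaw -90.2 z 0.1729 F [ 0.44 -0.26 -0.15] q6 0.82
top grip [354.7 202.4] 88 r 0.0996 ang 319.5
top grip [286.2 228.5] 88 r 0.0988 ang 80.37
top grip [343.2 274.1] 89 r 0.0994 ang 199.91
scene grip [301.9 228.1] 73 r 0.0984 ang 200.19
scene grip [358.6 276.8] 112 r 0.1 ang 78.96
scene grip [271.6 291. ] 163 r 0.1013 ang 322.18
[145.58394161 206.33576642] [138 201  15  12 137]
```

View pics/send.png

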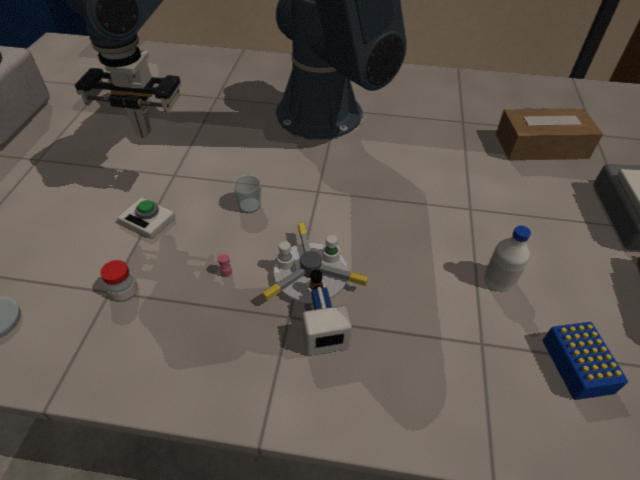

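The picture shows the button up again at (146,206), as before the press. The brown vial is in front of the nose at (316,275), and the beaker, bottle, jar and pink look-alike are where they were.

```bash
python3 -c "
from bench import order
print(order.job_done())"
```

```text
the job is handed in; nothing more can be done
None
```

The brown vial stands centred in front of the reader's nose and the start button has been pressed and released. I handed the job in at about 17 s.

- **Carousel:** I closed the fingers and pushed one yellow grip about 155° clockwise, then backed off. The three grips put the brown cup at about 19.9° in the top view, against a reader axis of about 19.6°. The grip angles were the same after the button press.
- **Brown vial:** Its cap was within about 0.1 mm of the reader axis in both views. A rough hand-picked cup centre read 1.2 mm off sideways. The small brown-glass patches read about 3 mm off, to opposite sides in the two views; I put that down to partial views of the glass.
- **Start button:** I pressed until it hit a hard stop at about 30 N. Measured while releasing, the spring slope of about 0.6 N/mm fits the full 6 mm stroke. Back in view, the button was at the same pixels as before the press.
- **Everything else:** The beaker, bottle, jar and pink look-alike were unmoved by eye in the last picture. The robot was touching nothing.

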